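# Find the tired watch nest and lay its tag flat

## Robot

A 6-joint arm with a two-finger parallel gripper is mounted at the origin on the work surface. World frame = base frame: x ahead of the robot, y to its left, z up, the work surface at z = 0. Lengths are in m, angles in rad, forces in N, time in s.
With the tool pointing down it reaches from about 0.325 to 0.9 m from the base axis. Payload 3.5 kg.
Tool frame: the origin (TCP) lies at the very end of the fingers, on their centre line; the grasp point (between the pads) lies 19 mm behind it; z points along the fingers, y is the line along which they close (so a half turn about z gives the same grasp; the last joint's range is limited). The gripper opens to 85 mm and grips with 20 to 120 N. Pads are 22 mm wide; open, the fingers measure 114 mm over their backs; the gripper's body (76 mm by 85 mm) begins 54 mm behind the grasp point. The pads swing forward as they close: fully open they stand 13 mm farther back than shut.
Start: joints at [-1.257, 0.276, -0.026, 1.268, 0, 1.467], TCP at [0.253, -0.571, 0.231] pointing down, gripper open.
Joint ranges: [-3.12, 3.12], [-0.85, 1.88], [-1.08, 1.24], [-1.95, 2.15], [-1.57, 1.53], [-3.14, 3.14]. Speed limits (rad/s): [2.57, 2.57, 3.14, 3.14, 3.14, 3.14].

## Interface

Orientations are given as a unit quaternion [w, x, y, z].
In Python, from station import telemetry, read_camera, manip gives the robot as it stands.
- The arm moves only by the tool carry_out, never from a script. Its argument "increments" is a list of rows, each an object of numbers: "dx", "dy", "dz": the shift along the tool's x, y, z in mm; "wx", "wy", "wz": the turn, a rotation vector about the tool's x, y, z in degrees. In form: [{"dx": .., "dy": .., "dz": .., "wx": .., "wy": .., "wz": ..}, ...]. A call has exactly 8 rows; each row is the pose to reach, as a shift and turn from the pose commanded when the call began, along the tool's axes at that moment; what a row does not reach only later rows make up. A row lasts 1/12 s, in which the tool goes at most 41.7 mm and 7.16 degrees, less where a joint would pass 70% of its speed; a pose out of reach is approached as far as the arm can. A call with a gripper value outside its range is refused whole. "fingers" is the finger opening in mm, from 0 to 85.4, set as the call begins (left out, the last holds). The fingers move at their own pace and stop on an object; "grip_force" is the grip in N (left out, the last holds). Time passes only in rows, so rows that repeat a pose let the fingers close, or fill a call up. It gives the time, the measured TCP pose, the force, the opening and the grip force at its end, in the units of the state.
- telemetry.sense(): the state, without advancing time (a new reading comes with each control period).
- read_camera(name): name is "scene" or "top" or "wrist"; returns a dict with "color" (480x640x3 uint8, red, green, blue), "range_z" (480x640 float32, m along the optical axis (not along the pixel's ray), 0 where there is no reading), "fov_y" (degrees; the focal length in pixels is half the picture's height over the tangent of half this angle, whatever the lens; pixels are square), "cx", "cy" (the principal point, pixels), "dist" ([k1, k2, p1, p2, k3] as OpenCV has them; the pictures are not rectified), "R" (3x3) and "t" (3): a world point X has camera coordinates R X + t. Camera axes: x right, y down, z forward; pixel columns grow to the right and rows downward; lengths in m; the calibration is good to about 2 mm. A picture is of the moment at which its call begins.
- manip.sign_off(): hands the job in; it is judged then, once.
The state is a dict: "t": time; "joint_pos": joint angles; "qd": joint speeds; "joint_torque": joint torques, N m; "tool_pos": TCP position; "eef_rot": TCP orientation; "contact_force": force on the tool from outside, world axes, zero at the start; "torque": the same for the moment, N m; "width": opening from 0.0 (shut) to 1.0 (fully open); "gripper_force": force on a finger pad.
Only numpy, scipy, OpenCV 4.12 (cv2) and the standard library are available. Lean on these libraries where they do the work, as an engineer would, in place of code of your own. Each camera call takes 0.05 s, during which the arm holds its last target. There are 200 camera calls.

## Task

Three watch-case nests stand in a row on the foam sheet and one has a tired spring: going along the row from the robot's left to its right, press each sprung pad well down with the fingertips and let it up again, to feel which is the softest. Then push that nest's hinged tag down flat, to mark it for a new spring, and leave the other two tags up. Only press and push: do not lift, tip or shift the nests, and leave everything else on the table where it is.

Things in the scene. Friction and masses are not known exactly. Their poses are not given: they have to be found in the camera images.
- nest_a: free-standing aluminium watch-case nest, about 0.8 kg, standing loose on the foam sheet: base 130 (its x) x 80 (its y) x 12 mm, origin at the centre of the underside, z up. Its +x half carries the round sprung pad, its -x half (towards the robot) the tag. The three nests look the same; one spring is clearly softer than the other two, so pressing tells which; to the eye they are the same (the tired pad sits under 1 mm lower)
- nest_a_pad_top (a point): centre of the top of this nest's sprung pad: black disc 54 mm across with a grey watch-shaped cushion (39 mm disc, with lugs 46 mm long) on it, on a coil spring; at (30, 0, 54 to 55) mm in the nest's frame when up, moves with the pad
- nest_a_pad (a joint): pad travel in m: 0 up, 0.010 fully down on its stop; springs back when released. It starts to move at about 0.5 N; the soft one needs about 2 N at 6 mm, the firm ones about 4.5 to 6 N at 6 mm and no more than 10 N fully down
- nest_a_tag_end (a point): middle of the free end of this nest's tag: steel flap 36 mm wide, 47 mm long, 2 mm thick with a blank card on its face, hinged across the nest (along its y) at (-14, 0, 18) mm in the nest's frame. Raised it slopes up and away from the pad at up to 55 degrees above level, end near (-41, 0, 57) mm; pushed flat it lies level on a rubber stop over the base, its top at 19 mm, end near (-61, 0, 18) mm. Moves with the tag
- nest_a_tag (a joint): tag angle in rad: 0 fully raised, 0.96 flat; a stiff hinge, it stays where it is left. Pressing from above on its outer half with 1 to 3 N moves it
- nest_b: free-standing aluminium watch-case nest, about 0.8 kg, standing loose on the foam sheet: base 130 (its x) x 80 (its y) x 12 mm, origin at the centre of the underside, z up. Its +x half carries the round sprung pad, its -x half (towards the robot) the tag. The three nests look the same; one spring is clearly softer than the other two, so pressing tells which; to the eye they are the same (the tired pad sits under 1 mm lower)
- nest_b_pad_top (a point): centre of the top of this nest's sprung pad: black disc 54 mm across with a grey watch-shaped cushion (39 mm disc, with lugs 46 mm long) on it, on a coil spring; at (30, 0, 54 to 55) mm in the nest's frame when up, moves with the pad
- nest_b_pad (a joint): pad travel in m: 0 up, 0.010 fully down on its stop; springs back when released. It starts to move at about 0.5 N; the soft one needs about 2 N at 6 mm, the firm ones about 4.5 to 6 N at 6 mm and no more than 10 N fully down
- nest_b_tag_end (a point): middle of the free end of this nest's tag: steel flap 36 mm wide, 47 mm long, 2 mm thick with a blank card on its face, hinged across the nest (along its y) at (-14, 0, 18) mm in the nest's frame. Raised it slopes up and away from the pad at up to 55 degrees above level, end near (-41, 0, 57) mm; pushed flat it lies level on a rubber stop over the base, its top at 19 mm, end near (-61, 0, 18) mm. Moves with the tag
- nest_b_tag (a joint): tag angle in rad: 0 fully raised, 0.96 flat; a stiff hinge, it stays where it is left. Pressing from above on its outer half with 1 to 3 N moves it
- nest_c: free-standing aluminium watch-case nest, about 0.8 kg, standing loose on the foam sheet: base 130 (its x) x 80 (its y) x 12 mm, origin at the centre of the underside, z up. Its +x half carries the round sprung pad, its -x half (towards the robot) the tag. The three nests look the same; one spring is clearly softer than the other two, so pressing tells which; to the eye they are the same (the tired pad sits under 1 mm lower)
- nest_c_pad_top (a point): centre of the top of this nest's sprung pad: black disc 54 mm across with a grey watch-shaped cushion (39 mm disc, with lugs 46 mm long) on it, on a coil spring; at (30, 0, 54 to 55) mm in the nest's frame when up, moves with the pad
- nest_c_pad (a joint): pad travel in m: 0 up, 0.010 fully down on its stop; springs back when released. It starts to move at about 0.5 N; the soft one needs about 2 N at 6 mm, the firm ones about 4.5 to 6 N at 6 mm and no more than 10 N fully down
- nest_c_tag_end (a point): middle of the free end of this nest's tag: steel flap 36 mm wide, 47 mm long, 2 mm thick with a blank card on its face, hinged across the nest (along its y) at (-14, 0, 18) mm in the nest's frame. Raised it slopes up and away from the pad at up to 55 degrees above level, end near (-41, 0, 57) mm; pushed flat it lies level on a rubber stop over the base, its top at 19 mm, end near (-61, 0, 18) mm. Moves with the tag
- nest_c_tag (a joint): tag angle in rad: 0 fully raised, 0.96 flat; a stiff hinge, it stays where it is left. Pressing from above on its outer half with 1 to 3 N moves it
- case_black: loose black watch case, 44 mm across, 53 mm over its lugs, 11 mm high; origin at the centre of the underside
- case_white: loose white watch case, 44 mm across, 53 mm over its lugs, 11 mm high; origin at the centre of the underside
- loupe: loose black eye loupe standing upright, 38 mm across, 32 mm high; origin at the centre of the underside
- bezel: loose steel bezel ring lying flat, 42 mm outside, 33 mm inside, 5 mm high; origin at the centre of the underside
- screwdriver: loose screwdriver, 140 mm long, lying on the table along its x; origin under its middle
- oiler: loose white oiler bottle standing upright, 32 mm across, 65 mm high; origin at the centre of the underside
- dish: loose white ceramic dish, 76 mm across, 22 mm high; origin at the centre of the underside

How it is judged:
By the outcome, as a careful person would: the job done as asked, in the order asked, and still so for the second after the job is handed in, with the robot touching nothing.
It also fails if it takes over 61 s, if anything falls off the work surface, if the arm or the gripper's body presses on something with over 40 N, if the wrist force passes 120 N, or if a joint passes its speed limit or range.

## Working session

There is one attempt and no reset: what is moved stays moved. The work goes in short steps, Python scripts to look and compute and a tool call to move; the robot and the scene stay as the last step left them, time stands still between calls to the robot, and variables do not carry over. Pictures are saved under pics/ and viewed, at most 10 in all, crops included, and the job is handed in when it is done.

Besides the shell and the picture viewer there is one more tool, called after ">>>" as a command line: name --argument value ..., lists and objects as JSON in quotes. carry_out: Moves the arm, as the interface text tells. Its arguments: {"type":"object","properties":{"increments":{"type":"array","items":{"type":"object","properties":{"dx":{"type":"number"},"dy":{"type":"number"},"dz":{"type":"number"},"wx":{"type":"number"},"wy":{"type":"number"},"wz":{"type":"number"}}}},"fingers":{"type":"number"},"grip_force":{"type":"number"}},"required":["increments"]}

```bash
mkdir -p pics; ls
python3 - <<'E'
from station import telemetry, read_camera
import cv2,numpy as np,pickle
print(telemetry.sense())
d={}
for n in("scene","top"):
    c=read_camera(n);d[n]=c
    cv2.imwrite(f"pics/{n}0.png",c["color"][:,:,::-1])
    print(n,c["fov_y"],c["cx"],c["cy"],c["dist"],c["R"],c["t"])
pickle.dump(d,open("c0.pkl","wb"))
E
```

```text
pics
{'t': 0.0, 'joint_pos': array([-1.25742009e+00,  2.77127805e-01, -2.78836041e-02,  1.26800680e+00,
       -9.14310413e-06,  1.46744129e+00]), 'qd': array([ 0.00020882,  0.00036458,  0.00088757, -0.00076799, -0.00047963,
        0.00062162]), 'joint_torque': array([ 2.72531306e-04, -4.45509374e+01,  2.95202762e+01,  1.64577866e-02,
       -4.12998020e-06, -1.79267523e-06]), 'tool_pos': array([ 0.25275562, -0.57075739,  0.23016165]), 'eef_rot': array([-1.10434356e-03,  9.78369703e-01,  2.06861040e-01, -1.20992805e-04]), 'contact_force': array([-0.25573638,  1.41314431,  0.4039373 ]), 'torque': array([0.01057   , 0.03677248, 0.03108816]), 'gripper_force': 0.0, 'width': 0.9969419183294311}
scene 53.23678963363311 315.07355477373244 234.0664982227558 [-0.07965276  0.          0.          0.          0.        ] [[-0.64437051  0.76465793 -0.00921399]
 [ 0.61093825  0.50751072 -0.60760787]
 [-0.45993598 -0.39715377 -0.79418371]] [ 0.3558984  -0.2996237   1.56171281]
top 43.0448139628147 320.84144640578415 234.08241840655378 [-0.04889267  0.          0.          0.          0.        ] [[ 0.02933834 -0.99952046  0.00990498]
 [-0.99323835 -0.03026461 -0.11207872]
 [ 0.11232474 -0.0065498  -0.99364996]] [-0.02027112  0.55459301  1.46591828]
```

View pics/top0.png

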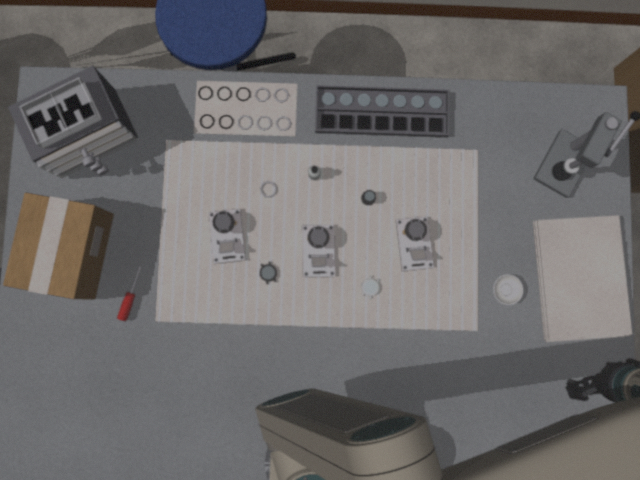

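View pics/scene0.png

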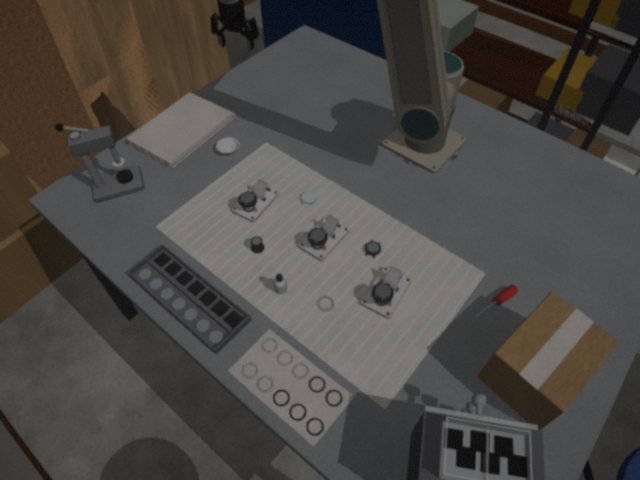

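The top view shows nests at about (227,235), (319,250) and (415,243), with dark pads at (223,222), (318,237), (416,230). The tags are below them, towards the robot. Next I measure the pads (dark discs) and base outlines.

```bash
cat > h.py <<'E'
import cv2,numpy as np
def K(c):
    f=240/np.tan(np.radians(c["fov_y"]/2)); return np.array([[f,0,c["cx"]],[0,f,c["cy"]],[0,0,1]])
def cast(c,uv,z):
    uv=np.asarray(uv,float).reshape(-1,1,2)
    n=cv2.undistortPoints(uv,K(c),np.array(c["dist"])).reshape(-1,2)
    d=np.c_[n,np.ones(len(n))]@c["R"]; o=-c["R"].T@c["t"]
    return o+d*((z-o[2])/d[:,2])[:,None]
def cloud(c,box):
    u0,u1,v0,v1=box; uu,vv=np.meshgrid(np.arange(u0,u1),np.arange(v0,v1))
    zz=c["range_z"][v0:v1,u0:u1].ravel().astype(float)
    n=cv2.undistortPoints(np.c_[uu.ravel(),vv.ravel()].astype(float).reshape(-1,1,2),K(c),np.array(c["dist"])).reshape(-1,2)
    return (np.c_[n,np.ones(len(n))]*zz[:,None]-c["t"])@c["R"], c["color"][v0:v1,u0:u1].reshape(-1,3)
E
python3 - <<'E'
import pickle; from h import *
d=pickle.load(open("c0.pkl","rb"))
for n,pp in (("top",[(223,222),(318,237),(416,230)]),("scene",[(383,293),(317,237),(247,200)])):
    c=d[n]
    for (u,v) in pp:
        s=20
        g=c["color"][v-s:v+s,u-s:u+s].max(2)
        m=(g<85).astype(np.uint8); k,l,st,ce=cv2.connectedComponentsWithStats(m)
        i=l[s,s] or 1+np.argmax(st[1:,4]); uv=ce[i]+[u-s,v-s]
        P,_=cloud(c,(u-3,u+4,v-3,v+4)); 
        B,_=cloud(c,(u-30,u+31,v-25,v+45))
        hi=B[(B[:,2]>.045)&(B[:,2]<.075)]
        print(n,uv,st[i],"cast",cast(c,uv,.05).round(4),"range",np.median(P,0).round(4),"hi",len(hi),hi.mean(0).round(4))
        # base rect: points 6..20mm high
        b=B[(B[:,2]>.008)&(B[:,2]<.1)]
        if n=="top":
            r=cv2.minAreaRect((b[:,:2]*1000).astype(np.float32)); print("  rect",r, "floor",np.median(B[:,2]))
    big=cv2.resize(c["color"][170:290,190:450] if n=="top" else c["color"][160:320,210:430],None,fx=3,fy=3,interpolation=cv2.INTER_CUBIC)
    cv2.imwrite(f"pics/{n}crop.png",big[:,:,::-1])
E
```

```text
top [224.7483871  223.69677419] [ 10  11  22  20 155] cast [[0.5711 0.2309 0.05  ]] range [0.5737 0.234  0.0597] hi 444 [0.563  0.2333 0.056 ]
  rect ((557.0029907226562, 240.97686767578125), (175.20687866210938, 151.07180786132812), 2.350031614303589) floor 0.006510824503423531
top [318.6        238.69230769] [ 10  12  21  19 130] cast [[0.5414 0.0015 0.05  ]] range [0.5447 0.0031 0.0582] hi 466 [0.5328 0.0032 0.0555]
  rect ((526.361083984375, 2.6879196166992188), (172.6939697265625, 150.21615600585938), 1.4351046085357666) floor 0.006518067677801888
top [410.74757282 230.9223301 ] [  9  10  16  20 103] cast [[ 0.5673 -0.2223  0.05  ]] range [ 0.5687 -0.2337  0.0584] hi 467 [ 0.5585 -0.2342  0.0557]
  rect ((551.7166748046875, -241.7053680419922), (173.92355346679688, 151.1499481201172), 1.5011247396469116) floor 0.006663456541566524
scene [382.06666667 292.68333333] [  7   5  29  28 480] cast [[0.578  0.2356 0.05  ]] range [0.5823 0.2401 0.0596] hi 466 [0.5661 0.2336 0.0559]
scene [316.96542553 237.53457447] [  8   9  24  24 376] cast [[0.5505 0.0056 0.05  ]] range [0.5534 0.0085 0.0573] hi 370 [0.5346 0.0061 0.0545]
scene [247.33436533 200.71517028] [  9  11  22  21 323] cast [[ 0.5764 -0.2289  0.05  ]] range [ 0.579  -0.2254  0.0574] hi 314 [ 0.5595 -0.2313  0.0548]
```

View pics/topcrop.png

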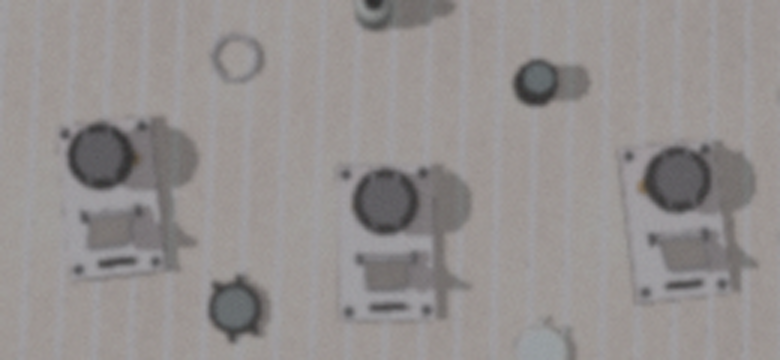

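The crop shows the dark pads at crop (100,155), (385,201), (678,180). The base screws are visible, and the tags lie below the pads. The screws give each nest's pose.

Run:
```python
import pickle; from h import *
d=pickle.load(open("c0.pkl","rb")); c=d["top"]
F,_=cloud(c,(270,290,290,315)); print("foam z",np.median(F[:,2]), "table", np.median(cloud(c,(200,260,340,370))[0][:,2]))
S={"L":[(78,269),(155,262),(65,133),(142,126)],"M":[(347,312),(427,310),(345,174),(423,173)],"R":[(645,293),(722,287),(629,156),(705,149)]}
pad={"L":(100,155),"M":(385,201),"R":(678,180)}
for k in S:
    P=cast(c,np.array(S[k])/3+[190,170],.006+.012)[:,:2]
    ax=P[2]+P[3]-P[0]-P[1]; ay=P[0]+P[2]-P[1]-P[3]
    yaw=np.arctan2(ax[1],ax[0]); yaw2=np.arctan2(-ay[0],ay[1]); 
    o=P.mean(0); x=np.array([np.cos(yaw),np.sin(yaw)])
    pp=cast(c,np.array(pad[k])/3+[190,170],.058)[0]
    print(k,"o",o.round(4),"yaw",np.degrees([yaw,yaw2]).round(1),"sizes",np.linalg.norm(ax)/2,np.linalg.norm(ay)/2,"pad from base",(o+.03*x).round(4),"pad cast",pp.round(4),"tagend",(o-.041*x).round(4))
    u,v=(np.array(pad[k])/3+[190,170]).astype(int)
    for n in("top",):
        B,_=cloud(c,(u-14,u+15,v-14,v+35))
        h=B[B[:,2]>.053]; 
        q=(h[:,:2]-o)@np.c_[x,[-x[1],x[0]]]
        p=q[:,0]>0; print("  pad cloud nestframe",q[p].mean(0).round(4),h[p].mean(0).round(4),np.median(h[p][:,2]).round(4),"tag",q[~p].mean(0).round(4),np.percentile(h[~p][:,2],[50,90]).round(4))
```

```text
foam z 0.0038544981565446753 table 0.0006576529224674127
L o [0.5452 0.2296] yaw [8.1 7. ] sizes 0.11383151095547041 0.06389699673721101 pad from base [0.5749 0.2339] pad cast [0.575  0.2333 0.058 ] tagend [0.5046 0.2239]
  pad cloud nestframe [0.0296 0.0011] [0.5743 0.2349 0.0578] 0.0577 tag [-0.0635 -0.0277] [0.057 1.519]
M o [0.515  0.0008] yaw [3.  2.8] sizes 0.11382741427425841 0.06517793451370686 pad from base [0.545  0.0024] pad cast [0.5447 0.0023 0.058 ] tagend [ 0.4741 -0.0013]
  pad cloud nestframe [0.0301 0.0016] [0.545  0.0039 0.0576] 0.0571 tag [-0.0457  0.0027] [0.0566 0.0629]
R o [ 0.5397 -0.2385] yaw [7.5 6.6] sizes 0.11499786141376085 0.06393556686368027 pad from base [ 0.5694 -0.2346] pad cast [ 0.5689 -0.2338  0.058 ] tagend [ 0.499  -0.2439]
  pad cloud nestframe [0.0309 0.0013] [ 0.5701 -0.2332  0.0577] 0.0573 tag [-0.0477  0.023 ] [0.0562 0.062 ]
```

>>> carry_out --fingers 0 --grip_force 20 --increments '[{"dx":20,"dy":-20,"dz":0,"wz":-5},{"dx":45,"dy":-45,"dz":0,"wz":-12},{"dx":72,"dy":-72,"dz":0,"wz":-19},{"dx":100,"dy":-100,"dz":0,"wz":-26},{"dx":127,"dy":-127,"dz":0,"wz":-33},{"dx":154,"dy":-154,"dz":0,"wz":-40},{"dx":180,"dy":-180,"dz":0,"wz":-47},{"dx":200,"dy":-200,"dz":0,"wz":-54}]'

```text
schema error: expected keys dx, dy, dz, wx, wy, wz
```

>>> carry_out --fingers 0 --grip_force 20 --increments '[{"dx":20,"dy":-20,"dz":0,"wx":0,"wy":0,"wz":-5},{"dx":45,"dy":-45,"dz":0,"wx":0,"wy":0,"wz":-12},{"dx":72,"dy":-72,"dz":0,"wx":0,"wy":0,"wz":-19},{"dx":100,"dy":-100,"dz":0,"wx":0,"wy":0,"wz":-26},{"dx":127,"dy":-127,"dz":0,"wx":0,"wy":0,"wz":-33},{"dx":154,"dy":-154,"dz":0,"wx":0,"wy":0,"wz":-40},{"dx":180,"dy":-180,"dz":0,"wx":0,"wy":0,"wz":-47},{"dx":200,"dy":-200,"dz":0,"wx":0,"wy":0,"wz":-54}]'

```text
t: 0.77
tool_pos: [0.3549, -0.3046, 0.2308]
eef_rot: [-0.001, 0.776, 0.631, 0.0]
contact_force: [1.4, -0.4, 0.7]
width: 0.002
gripper_force: 0.0
```

>>> carry_out --increments '[{"dx":35,"dy":5,"dz":0,"wx":0,"wy":0,"wz":-2},{"dx":70,"dy":10,"dz":0,"wx":0,"wy":0,"wz":-4},{"dx":105,"dy":15,"dz":0,"wx":0,"wy":0,"wz":-6},{"dx":140,"dy":20,"dz":0,"wx":0,"wy":0,"wz":-8},{"dx":175,"dy":25,"dz":0,"wx":0,"wy":0,"wz":-10},{"dx":210,"dy":30,"dz":0,"wx":0,"wy":0,"wz":-12},{"dx":245,"dy":35,"dz":0,"wx":0,"wy":0,"wz":-12},{"dx":280,"dy":40,"dz":0,"wx":0,"wy":0,"wz":-12}]'

```text
t: 1.43
tool_pos: [0.4527, -0.0405, 0.231]
eef_rot: [-0.0, 0.708, 0.706, -0.0]
contact_force: [0.9, -0.5, 0.3]
width: -0.002
gripper_force: 0.0
```

>>> carry_out --increments '[{"dx":35,"dy":15,"dz":0,"wx":0,"wy":0,"wz":0},{"dx":70,"dy":31,"dz":10,"wx":0,"wy":0,"wz":0},{"dx":106,"dy":47,"dz":20,"wx":0,"wy":0,"wz":0},{"dx":142,"dy":63,"dz":30,"wx":0,"wy":0,"wz":0},{"dx":178,"dy":79,"dz":40,"wx":0,"wy":0,"wz":0},{"dx":214,"dy":95,"dz":50,"wx":0,"wy":0,"wz":0},{"dx":250,"dy":111,"dz":60,"wx":0,"wy":0,"wz":0},{"dx":275,"dy":122,"dz":70,"wx":0,"wy":0,"wz":0}]'

```text
t: 2.1
tool_pos: [0.5761, 0.2356, 0.1602]
eef_rot: [-0.0, 0.707, 0.707, 0.0]
contact_force: [0.6, -0.8, -0.0]
width: -0.005
gripper_force: 0.0
```

>>> carry_out --increments '[{"dx":0,"dy":0,"dz":20,"wx":0,"wy":0,"wz":0},{"dx":0,"dy":0,"dz":40,"wx":0,"wy":0,"wz":0},{"dx":0,"dy":0,"dz":55,"wx":0,"wy":0,"wz":0},{"dx":0,"dy":0,"dz":65,"wx":0,"wy":0,"wz":0},{"dx":0,"dy":0,"dz":70,"wx":0,"wy":0,"wz":0},{"dx":0,"dy":0,"dz":70,"wx":0,"wy":0,"wz":0},{"dx":0,"dy":0,"dz":70,"wx":0,"wy":0,"wz":0},{"dx":0,"dy":0,"dz":70,"wx":0,"wy":0,"wz":0}]'

```text
t: 2.77
tool_pos: [0.5764, 0.2325, 0.0926]
eef_rot: [0.001, 0.708, 0.706, 0.001]
contact_force: [0.1, 0.9, 0.1]
width: -0.001
gripper_force: 0.0
```

Run:
```python
from station import telemetry, read_camera
import cv2
c=read_camera("wrist"); cv2.imwrite("pics/w1.png",c["color"][:,:,::-1])
for _ in range(2):
    s=telemetry.sense(); print(s["t"],s["tool_pos"],s["contact_force"],s["joint_pos"])
```

```text
2.8167 [0.57646844 0.23260968 0.09273382] [-0.02835465  0.82256216  0.87577267] [ 2.79578527e-01  3.70056798e-01 -2.05494926e-01  9.92693753e-01
  3.69517280e-06  1.85273660e+00]
2.8167 [0.57646844 0.23260968 0.09273382] [-0.02835465  0.82256216  0.87577267] [ 2.79578527e-01  3.70056798e-01 -2.05494926e-01  9.92693753e-01
  3.69517280e-06  1.85273660e+00]
```

View pics/w1.png

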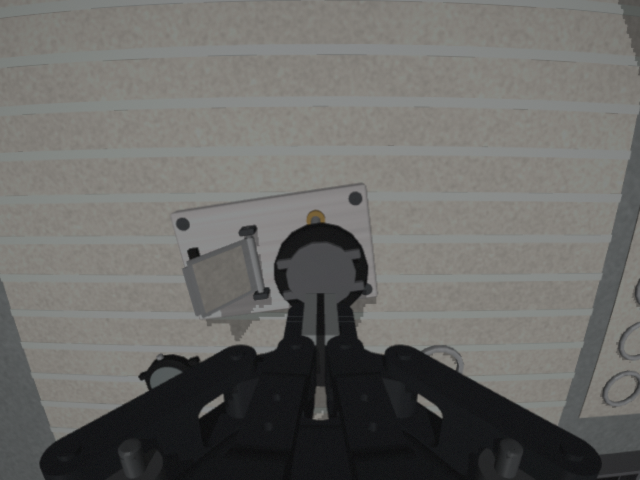

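The fingertips are centred over the left pad (disc at about (320,265)). Pressing now.

>>> carry_out --increments '[{"dx":0,"dy":-1,"dz":12,"wx":0,"wy":0,"wz":0},{"dx":0,"dy":-1,"dz":22,"wx":0,"wy":0,"wz":0},{"dx":0,"dy":-1,"dz":29,"wx":0,"wy":0,"wz":0},{"dx":0,"dy":-1,"dz":32,"wx":0,"wy":0,"wz":0},{"dx":0,"dy":-1,"dz":34,"wx":0,"wy":0,"wz":0},{"dx":0,"dy":-1,"dz":36,"wx":0,"wy":0,"wz":0},{"dx":0,"dy":-1,"dz":38,"wx":0,"wy":0,"wz":0},{"dx":0,"dy":-1,"dz":38,"wx":0,"wy":0,"wz":0}]'

```text
t: 3.48
tool_pos: [0.5739, 0.2323, 0.0534]
eef_rot: [-0.0, 0.708, 0.706, -0.0]
contact_force: [-3.7, -0.4, 4.4]
width: 0.002
gripper_force: 2.2
```

```bash
cat > f.py <<'E'
from station import telemetry, read_camera
import numpy as np
r=[]
for _ in range(8):
    read_camera("wrist"); s=telemetry.sense(); r.append(np.r_[s["t"],s["tool_pos"],s["contact_force"]])
r=np.array(r); print("mean",r.mean(0).round(4),"sd",r.std(0).round(4))
E
python3 f.py
```

```text
mean [ 3.7083  0.5743  0.2325  0.0536 -2.9705 -1.0491  4.2758] sd [1.146e-01 1.000e-04 1.000e-04 1.000e-04 5.746e-01 5.376e-01 4.306e-01]
```

>>> carry_out --increments '[{"dx":0,"dy":0,"dz":1,"wx":0,"wy":0,"wz":0},{"dx":0,"dy":0,"dz":2,"wx":0,"wy":0,"wz":0},{"dx":0,"dy":0,"dz":2.5,"wx":0,"wy":0,"wz":0},{"dx":0,"dy":0,"dz":3,"wx":0,"wy":0,"wz":0},{"dx":0,"dy":0,"dz":3,"wx":0,"wy":0,"wz":0},{"dx":0,"dy":0,"dz":3,"wx":0,"wy":0,"wz":0},{"dx":0,"dy":0,"dz":3,"wx":0,"wy":0,"wz":0},{"dx":0,"dy":0,"dz":3,"wx":0,"wy":0,"wz":0}]'

```text
t: 4.55
tool_pos: [0.5745, 0.2325, 0.0507]
eef_rot: [0.0, 0.708, 0.706, 0.0]
contact_force: [-3.7, -0.9, 6.6]
width: -0.003
gripper_force: 3.3
```

```bash
python3 f.py
```

```text
mean [ 4.775   0.5745  0.2325  0.0507 -3.9242 -1.1432  6.4421] sd [0.1146 0.     0.     0.     0.416  0.4181 0.6558]
```

Left reads about 0.75 N/mm (6.4 N), so it's firm. Let it up and go to the middle.

>>> carry_out --increments '[{"dx":0,"dy":0,"dz":-4,"wx":0,"wy":0,"wz":0},{"dx":0,"dy":0,"dz":-10,"wx":0,"wy":0,"wz":0},{"dx":0,"dy":0,"dz":-20,"wx":0,"wy":0,"wz":0},{"dx":0,"dy":0,"dz":-35,"wx":0,"wy":0,"wz":0},{"dx":-20,"dy":-2,"dz":-45,"wx":0,"wy":0,"wz":0},{"dx":-50,"dy":-6,"dz":-50,"wx":0,"wy":0,"wz":0},{"dx":-85,"dy":-11,"dz":-50,"wx":0,"wy":0,"wz":0},{"dx":-120,"dy":-15,"dz":-50,"wx":0,"wy":0,"wz":0}]'

```text
t: 5.62
tool_pos: [0.5604, 0.1118, 0.1017]
eef_rot: [0.001, 0.707, 0.707, 0.001]
contact_force: [0.1, 0.4, -0.2]
width: 0.003
gripper_force: 0.0
```

>>> carry_out --increments '[{"dx":-35,"dy":-4,"dz":0,"wx":0,"wy":0,"wz":0},{"dx":-65,"dy":-8,"dz":0,"wx":0,"wy":0,"wz":0},{"dx":-90,"dy":-12,"dz":0,"wx":0,"wy":0,"wz":0},{"dx":-105,"dy":-14,"dz":0,"wx":0,"wy":0,"wz":0},{"dx":-111,"dy":-14,"dz":0,"wx":0,"wy":0,"wz":0},{"dx":-111,"dy":-14,"dz":10,"wx":0,"wy":0,"wz":0},{"dx":-111,"dy":-14,"dz":20,"wx":0,"wy":0,"wz":0},{"dx":-111,"dy":-14,"dz":28,"wx":0,"wy":0,"wz":0}]'

```text
t: 6.28
tool_pos: [0.5447, 0.0025, 0.071]
eef_rot: [-0.0, 0.707, 0.707, -0.0]
contact_force: [-0.1, 0.5, -0.6]
width: -0.002
gripper_force: 0.0
```

```bash
python3 f.py
```

```text
mean [ 6.5083e+00  5.4430e-01  2.4000e-03  7.1300e-02  8.6000e-02  2.3480e-01
 -4.1400e-02] sd [1.146e-01 1.000e-03 3.000e-04 1.200e-03 3.193e-01 4.045e-01 6.329e-01]
```

>>> carry_out --increments '[{"dx":0,"dy":0,"dz":5,"wx":0,"wy":0,"wz":0},{"dx":0,"dy":0,"dz":9,"wx":0,"wy":0,"wz":0},{"dx":0,"dy":0,"dz":12,"wx":0,"wy":0,"wz":0},{"dx":0,"dy":0,"dz":14,"wx":0,"wy":0,"wz":0},{"dx":0,"dy":0,"dz":16,"wx":0,"wy":0,"wz":0},{"dx":0,"dy":0,"dz":18,"wx":0,"wy":0,"wz":0},{"dx":0,"dy":0,"dz":19,"wx":0,"wy":0,"wz":0},{"dx":0,"dy":0,"dz":19,"wx":0,"wy":0,"wz":0}]'

```text
t: 7.35
tool_pos: [0.5446, 0.0015, 0.0531]
eef_rot: [-0.0, 0.708, 0.706, -0.0]
contact_force: [-1.8, -0.7, 1.2]
width: 0.001
gripper_force: 0.7
```

```bash
python3 f.py
```

```text
mean [ 7.5750e+00  5.4490e-01  1.5000e-03  5.3400e-02 -7.6160e-01  3.3000e-02
  1.4562e+00] sd [1.146e-01 1.000e-04 0.000e+00 1.000e-04 5.668e-01 5.013e-01 4.702e-01]
```

>>> carry_out --increments '[{"dx":0,"dy":0,"dz":1,"wx":0,"wy":0,"wz":0},{"dx":0,"dy":0,"dz":2,"wx":0,"wy":0,"wz":0},{"dx":0,"dy":0,"dz":2.5,"wx":0,"wy":0,"wz":0},{"dx":0,"dy":0,"dz":3,"wx":0,"wy":0,"wz":0},{"dx":0,"dy":0,"dz":3,"wx":0,"wy":0,"wz":0},{"dx":0,"dy":0,"dz":3,"wx":0,"wy":0,"wz":0},{"dx":0,"dy":0,"dz":3,"wx":0,"wy":0,"wz":0},{"dx":0,"dy":0,"dz":3,"wx":0,"wy":0,"wz":0}]'

```text
t: 8.42
tool_pos: [0.5451, 0.0015, 0.0504]
eef_rot: [0.0, 0.708, 0.706, 0.0]
contact_force: [0.1, 0.5, 2.4]
width: -0.001
gripper_force: 1.1
```

```bash
python3 f.py
```

```text
mean [ 8.6417e+00  5.4510e-01  1.5000e-03  5.0400e-02 -2.6620e-01 -1.2820e-01
  1.8330e+00] sd [0.1146 0.     0.     0.     0.4452 0.3018 0.3408]
```

The middle reads about 1.8 N at the same height, so it's soft. Now the right one.

>>> carry_out --increments '[{"dx":0,"dy":0,"dz":-4,"wx":0,"wy":0,"wz":0},{"dx":0,"dy":0,"dz":-10,"wx":0,"wy":0,"wz":0},{"dx":0,"dy":0,"dz":-20,"wx":0,"wy":0,"wz":0},{"dx":0,"dy":0,"dz":-35,"wx":0,"wy":0,"wz":0},{"dx":-20,"dy":2,"dz":-45,"wx":0,"wy":0,"wz":0},{"dx":-50,"dy":5,"dz":-50,"wx":0,"wy":0,"wz":0},{"dx":-85,"dy":9,"dz":-50,"wx":0,"wy":0,"wz":0},{"dx":-120,"dy":13,"dz":-50,"wx":0,"wy":0,"wz":0}]'

```text
t: 9.48
tool_pos: [0.5583, -0.1195, 0.102]
eef_rot: [0.001, 0.707, 0.707, 0.0]
contact_force: [0.9, -0.3, 0.4]
width: -0.001
gripper_force: 0.0
```

>>> carry_out --increments '[{"dx":-35,"dy":4,"dz":0,"wx":0,"wy":0,"wz":0},{"dx":-65,"dy":7,"dz":0,"wx":0,"wy":0,"wz":0},{"dx":-95,"dy":10,"dz":0,"wx":0,"wy":0,"wz":0},{"dx":-110,"dy":12,"dz":0,"wx":0,"wy":0,"wz":0},{"dx":-117,"dy":12,"dz":0,"wx":0,"wy":0,"wz":0},{"dx":-117,"dy":12,"dz":10,"wx":0,"wy":0,"wz":0},{"dx":-117,"dy":12,"dz":20,"wx":0,"wy":0,"wz":0},{"dx":-117,"dy":12,"dz":28,"wx":0,"wy":0,"wz":0}]'

```text
t: 10.15
tool_pos: [0.5683, -0.2335, 0.0706]
eef_rot: [-0.001, 0.707, 0.707, -0.0]
contact_force: [0.8, 1.0, -0.4]
width: -0.004
gripper_force: 0.0
```

```bash
python3 f.py
```

```text
mean [10.375   0.5686 -0.234   0.0712  0.2859 -0.0239 -0.1507] sd [0.1146 0.0011 0.001  0.0015 0.5573 0.4851 0.6736]
```

>>> carry_out --increments '[{"dx":0,"dy":0,"dz":5,"wx":0,"wy":0,"wz":0},{"dx":0,"dy":0,"dz":9,"wx":0,"wy":0,"wz":0},{"dx":0,"dy":0,"dz":12,"wx":0,"wy":0,"wz":0},{"dx":0,"dy":0,"dz":14,"wx":0,"wy":0,"wz":0},{"dx":0,"dy":0,"dz":16,"wx":0,"wy":0,"wz":0},{"dx":0,"dy":0,"dz":18,"wx":0,"wy":0,"wz":0},{"dx":0,"dy":0,"dz":19,"wx":0,"wy":0,"wz":0},{"dx":0,"dy":0,"dz":19,"wx":0,"wy":0,"wz":0}]'

```text
t: 11.22
tool_pos: [0.569, -0.2354, 0.0533]
eef_rot: [-0.0, 0.708, 0.706, -0.0]
contact_force: [-3.0, 0.7, 3.7]
width: -0.001
gripper_force: 1.8
```

```bash
python3 f.py
```

```text
mean [11.4417  0.5692 -0.2354  0.0534 -2.4793  0.9881  3.6325] sd [1.146e-01 1.000e-04 1.000e-04 0.000e+00 2.608e-01 3.497e-01 5.419e-01]
```

>>> carry_out --increments '[{"dx":0,"dy":0,"dz":1,"wx":0,"wy":0,"wz":0},{"dx":0,"dy":0,"dz":2,"wx":0,"wy":0,"wz":0},{"dx":0,"dy":0,"dz":2.5,"wx":0,"wy":0,"wz":0},{"dx":0,"dy":0,"dz":3,"wx":0,"wy":0,"wz":0},{"dx":0,"dy":0,"dz":3,"wx":0,"wy":0,"wz":0},{"dx":0,"dy":0,"dz":3,"wx":0,"wy":0,"wz":0},{"dx":0,"dy":0,"dz":3,"wx":0,"wy":0,"wz":0},{"dx":0,"dy":0,"dz":3,"wx":0,"wy":0,"wz":0}]'

```text
t: 12.28
tool_pos: [0.5696, -0.2356, 0.0506]
eef_rot: [0.0, 0.708, 0.706, 0.0]
contact_force: [-2.9, 1.0, 5.5]
width: -0.0
gripper_force: 2.7
```

```bash
python3 f.py
```

```text
mean [12.5083  0.5695 -0.2356  0.0505 -2.7694  1.1646  5.189 ] sd [0.1146 0.     0.     0.     0.2693 0.5422 0.4146]
```

The right one reads 5.2 N, so it's firm. The middle is the soft one. For certainty I press the middle again a little deeper, then the right again to keep the order.

>>> carry_out --increments '[{"dx":0,"dy":0,"dz":-4,"wx":0,"wy":0,"wz":0},{"dx":0,"dy":0,"dz":-10,"wx":0,"wy":0,"wz":0},{"dx":0,"dy":0,"dz":-20,"wx":0,"wy":0,"wz":0},{"dx":0,"dy":0,"dz":-35,"wx":0,"wy":0,"wz":0},{"dx":20,"dy":-2,"dz":-45,"wx":0,"wy":0,"wz":0},{"dx":50,"dy":-5,"dz":-50,"wx":0,"wy":0,"wz":0},{"dx":85,"dy":-9,"dz":-50,"wx":0,"wy":0,"wz":0},{"dx":120,"dy":-12,"dz":-50,"wx":0,"wy":0,"wz":0}]'

```text
t: 13.35
tool_pos: [0.5587, -0.1151, 0.1018]
eef_rot: [0.001, 0.708, 0.706, 0.001]
contact_force: [0.9, 1.0, -0.2]
width: -0.001
gripper_force: 0.0
```

>>> carry_out --increments '[{"dx":35,"dy":-4,"dz":0,"wx":0,"wy":0,"wz":0},{"dx":65,"dy":-7,"dz":0,"wx":0,"wy":0,"wz":0},{"dx":95,"dy":-10,"dz":0,"wx":0,"wy":0,"wz":0},{"dx":110,"dy":-12,"dz":0,"wx":0,"wy":0,"wz":0},{"dx":117,"dy":-12,"dz":0,"wx":0,"wy":0,"wz":0},{"dx":117,"dy":-12,"dz":10,"wx":0,"wy":0,"wz":0},{"dx":117,"dy":-12,"dz":20,"wx":0,"wy":0,"wz":0},{"dx":117,"dy":-12,"dz":28,"wx":0,"wy":0,"wz":0}]'

```text
t: 14.02
tool_pos: [0.5459, 0.0005, 0.0711]
eef_rot: [-0.0, 0.708, 0.706, -0.0]
contact_force: [-0.9, -0.1, -0.7]
width: 0.005
gripper_force: 0.0
```

>>> carry_out --increments '[{"dx":0,"dy":0,"dz":5,"wx":0,"wy":0,"wz":0},{"dx":0,"dy":0,"dz":9,"wx":0,"wy":0,"wz":0},{"dx":0,"dy":0,"dz":13,"wx":0,"wy":0,"wz":0},{"dx":0,"dy":0,"dz":16,"wx":0,"wy":0,"wz":0},{"dx":0,"dy":0,"dz":19,"wx":0,"wy":0,"wz":0},{"dx":0,"dy":0,"dz":22,"wx":0,"wy":0,"wz":0},{"dx":0,"dy":0,"dz":23,"wx":0,"wy":0,"wz":0},{"dx":0,"dy":0,"dz":23.5,"wx":0,"wy":0,"wz":0}]'

```text
t: 14.68
tool_pos: [0.546, 0.0012, 0.049]
eef_rot: [0.0, 0.708, 0.706, -0.0]
contact_force: [-1.5, -1.4, 3.5]
width: -0.002
gripper_force: 1.3
```

```bash
python3 f.py
```

```text
mean [ 1.49083e+01  5.46200e-01  1.40000e-03  4.91000e-02 -6.31800e-01
 -1.59250e+00  2.55310e+00] sd [1.146e-01 0.000e+00 1.000e-04 1.000e-04 4.444e-01 5.613e-01 3.673e-01]
```

Force is 2.55 N, so it's well down and clearly soft. Back to the right one for a second press.

>>> carry_out --increments '[{"dx":0,"dy":0,"dz":-4,"wx":0,"wy":0,"wz":0},{"dx":0,"dy":0,"dz":-10,"wx":0,"wy":0,"wz":0},{"dx":0,"dy":0,"dz":-20,"wx":0,"wy":0,"wz":0},{"dx":0,"dy":0,"dz":-35,"wx":0,"wy":0,"wz":0},{"dx":-20,"dy":2,"dz":-45,"wx":0,"wy":0,"wz":0},{"dx":-50,"dy":5,"dz":-50,"wx":0,"wy":0,"wz":0},{"dx":-85,"dy":9,"dz":-50,"wx":0,"wy":0,"wz":0},{"dx":-120,"dy":12,"dz":-50,"wx":0,"wy":0,"wz":0}]'

```text
t: 15.75
tool_pos: [0.5586, -0.1192, 0.1005]
eef_rot: [0.001, 0.707, 0.707, 0.001]
contact_force: [1.5, 0.2, 0.4]
width: -0.004
gripper_force: 0.0
```

>>> carry_out --increments '[{"dx":-35,"dy":4,"dz":0,"wx":0,"wy":0,"wz":0},{"dx":-65,"dy":7,"dz":0,"wx":0,"wy":0,"wz":0},{"dx":-95,"dy":10,"dz":0,"wx":0,"wy":0,"wz":0},{"dx":-110,"dy":12,"dz":0,"wx":0,"wy":0,"wz":0},{"dx":-117,"dy":12,"dz":0,"wx":0,"wy":0,"wz":0},{"dx":-117,"dy":12,"dz":10,"wx":0,"wy":0,"wz":0},{"dx":-117,"dy":12,"dz":20,"wx":0,"wy":0,"wz":0},{"dx":-117,"dy":12,"dz":28,"wx":0,"wy":0,"wz":0}]'

```text
t: 16.42
tool_pos: [0.5683, -0.2334, 0.0691]
eef_rot: [-0.001, 0.707, 0.707, -0.0]
contact_force: [0.7, 0.3, -0.4]
width: 0.001
gripper_force: 0.0
```

>>> carry_out --increments '[{"dx":0,"dy":0,"dz":7,"wx":0,"wy":0,"wz":0},{"dx":0,"dy":0,"dz":11,"wx":0,"wy":0,"wz":0},{"dx":0,"dy":0,"dz":14,"wx":0,"wy":0,"wz":0},{"dx":0,"dy":0,"dz":17,"wx":0,"wy":0,"wz":0},{"dx":0,"dy":0,"dz":19,"wx":0,"wy":0,"wz":0},{"dx":0,"dy":0,"dz":21,"wx":0,"wy":0,"wz":0},{"dx":0,"dy":0,"dz":22,"wx":0,"wy":0,"wz":0},{"dx":0,"dy":0,"dz":22,"wx":0,"wy":0,"wz":0}]'

```text
t: 17.08
tool_pos: [0.5693, -0.2349, 0.0493]
eef_rot: [-0.0, 0.708, 0.706, 0.0]
contact_force: [-3.2, 3.1, 6.8]
width: 0.001
gripper_force: 3.0
```

>>> carry_out --increments '[{"dx":0,"dy":0,"dz":-4,"wx":0,"wy":0,"wz":0},{"dx":0,"dy":0,"dz":-10,"wx":0,"wy":0,"wz":0},{"dx":0,"dy":0,"dz":-20,"wx":0,"wy":0,"wz":0},{"dx":0,"dy":0,"dz":-35,"wx":0,"wy":0,"wz":0},{"dx":20,"dy":-2,"dz":-50,"wx":0,"wy":0,"wz":0},{"dx":50,"dy":-15,"dz":-60,"wx":0,"wy":0,"wz":0},{"dx":80,"dy":-30,"dz":-70,"wx":0,"wy":0,"wz":0},{"dx":110,"dy":-45,"dz":-70,"wx":0,"wy":0,"wz":0}]'

```text
t: 17.75
tool_pos: [0.5268, -0.1261, 0.1221]
eef_rot: [0.003, 0.708, 0.706, 0.001]
contact_force: [0.3, 0.6, -0.6]
width: 0.002
gripper_force: 0.0
```

Run:
```python
from h import *; from station import telemetry,read_camera
s=telemetry.sense(); print(s["t"],s["tool_pos"],s["contact_force"])
c=read_camera("top"); im=cv2.resize(c["color"][170:290,190:450],None,fx=3,fy=3,interpolation=cv2.INTER_CUBIC)
cv2.imwrite("pics/top1.png",im[:,:,::-1])
import pickle
c0=pickle.load(open("c0.pkl","rb"))["top"]
for k,(u0,u1,v0,v1) in {"L":(208,232,208,266),"M":(300,325,222,280),"R":(394,420,215,275)}.items():
    a=c0["color"][v0:v1,u0:u1].mean(2).astype(np.float32);b=c["color"][v0:v1,u0:u1].mean(2).astype(np.float32)
    print(k,cv2.phaseCorrelate(a,b))
```

```text
17.75 [ 0.52680838 -0.12605746  0.122102  ] [ 0.33375858  0.61357296 -0.57962683]
L ((0.005848061691347439, -0.1779947457928941), 0.9405933191378911)
M ((0.4077793003201453, 0.031864806783882926), 0.9744659856160481)
R ((0.6448713552283483, -0.40572439396054705), 0.20541474024454753)
```

View pics/top1.png

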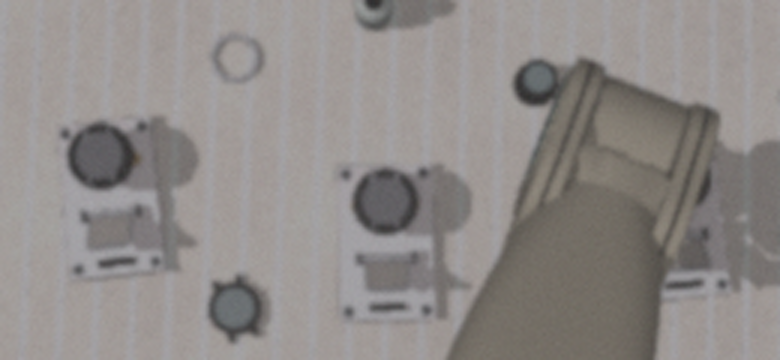

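Nothing moved: all nests stand as before, with the middle tag end near crop (388,285). Moving over the middle tag.

>>> carry_out --increments '[{"dx":20,"dy":-10,"dz":0,"wx":0,"wy":0,"wz":0},{"dx":45,"dy":-22,"dz":0,"wx":0,"wy":0,"wz":0},{"dx":75,"dy":-36,"dz":0,"wx":0,"wy":0,"wz":0},{"dx":100,"dy":-48,"dz":0,"wx":0,"wy":0,"wz":0},{"dx":115,"dy":-54,"dz":0,"wx":0,"wy":0,"wz":0},{"dx":122,"dy":-56,"dz":10,"wx":0,"wy":0,"wz":0},{"dx":122,"dy":-56,"dz":22,"wx":0,"wy":0,"wz":0},{"dx":122,"dy":-56,"dz":33,"wx":0,"wy":0,"wz":0}]'

```text
t: 18.47
tool_pos: [0.47, -0.0036, 0.0857]
eef_rot: [0.001, 0.708, 0.707, 0.0]
contact_force: [-0.5, -1.1, 0.2]
width: -0.002
gripper_force: 0.0
```

>>> carry_out --increments '[{"dx":0,"dy":0,"dz":8,"wx":0,"wy":0,"wz":0},{"dx":0,"dy":0,"dz":14,"wx":0,"wy":0,"wz":0},{"dx":0,"dy":0,"dz":18,"wx":0,"wy":0,"wz":0},{"dx":0,"dy":0,"dz":22,"wx":0,"wy":0,"wz":0},{"dx":0,"dy":0,"dz":25,"wx":0,"wy":0,"wz":0},{"dx":0,"dy":0,"dz":28,"wx":0,"wy":0,"wz":0},{"dx":0,"dy":0,"dz":31,"wx":0,"wy":0,"wz":0},{"dx":0,"dy":0,"dz":34,"wx":0,"wy":0,"wz":0}]'

```text
t: 19.13
tool_pos: [0.4682, -0.0035, 0.0518]
eef_rot: [-0.0, 0.708, 0.706, -0.001]
contact_force: [-2.4, -0.7, 1.7]
width: 0.001
gripper_force: 1.0
```

```bash
python3 f.py
```

```text
mean [ 1.93583e+01  4.69300e-01 -3.40000e-03  5.19000e-02  1.19700e-01
  1.88000e-02  6.16000e-02] sd [1.146e-01 5.000e-04 0.000e+00 3.000e-04 6.772e-01 5.932e-01 5.399e-01]
```

>>> carry_out --increments '[{"dx":0,"dy":0,"dz":3,"wx":0,"wy":0,"wz":0},{"dx":0,"dy":0,"dz":6,"wx":0,"wy":0,"wz":0},{"dx":0,"dy":0,"dz":9,"wx":0,"wy":0,"wz":0},{"dx":0,"dy":0,"dz":12,"wx":0,"wy":0,"wz":0},{"dx":0,"dy":0,"dz":15,"wx":0,"wy":0,"wz":0},{"dx":0,"dy":0,"dz":18,"wx":0,"wy":0,"wz":0},{"dx":0,"dy":0,"dz":21,"wx":0,"wy":0,"wz":0},{"dx":0,"dy":0,"dz":24,"wx":0,"wy":0,"wz":0}]'

```text
t: 20.2
tool_pos: [0.4688, -0.0033, 0.0274]
eef_rot: [-0.0, 0.708, 0.706, -0.0]
contact_force: [0.3, 0.1, 1.1]
width: -0.0
gripper_force: 0.3
```

>>> carry_out --increments '[{"dx":0,"dy":0,"dz":1,"wx":0,"wy":0,"wz":0},{"dx":0,"dy":0,"dz":2,"wx":0,"wy":0,"wz":0},{"dx":0,"dy":0,"dz":2.5,"wx":0,"wy":0,"wz":0},{"dx":0,"dy":0,"dz":3,"wx":0,"wy":0,"wz":0},{"dx":0,"dy":0,"dz":3.5,"wx":0,"wy":0,"wz":0},{"dx":0,"dy":0,"dz":4,"wx":0,"wy":0,"wz":0},{"dx":0,"dy":0,"dz":4,"wx":0,"wy":0,"wz":0},{"dx":0,"dy":0,"dz":4,"wx":0,"wy":0,"wz":0}]'

```text
t: 20.87
tool_pos: [0.469, -0.0033, 0.0239]
eef_rot: [0.0, 0.708, 0.706, 0.0]
contact_force: [0.0, -0.1, -0.7]
width: -0.002
gripper_force: 0.0
```

```bash
python3 f.py
```

```text
mean [ 2.10917e+01  4.69000e-01 -3.30000e-03  2.38000e-02  5.85000e-02
  2.31000e-01  8.96000e-02] sd [0.1146 0.     0.     0.     0.3881 0.4868 0.402 ]
```

>>> carry_out --increments '[{"dx":0,"dy":0,"dz":0.3,"wx":0,"wy":0,"wz":0},{"dx":0,"dy":0,"dz":0.6,"wx":0,"wy":0,"wz":0},{"dx":0,"dy":0,"dz":0.9,"wx":0,"wy":0,"wz":0},{"dx":0,"dy":0,"dz":1.2,"wx":0,"wy":0,"wz":0},{"dx":0,"dy":0,"dz":1.2,"wx":0,"wy":0,"wz":0},{"dx":0,"dy":0,"dz":1.2,"wx":0,"wy":0,"wz":0},{"dx":0,"dy":0,"dz":1.2,"wx":0,"wy":0,"wz":0},{"dx":0,"dy":0,"dz":1.2,"wx":0,"wy":0,"wz":0}]'

```text
t: 21.93
tool_pos: [0.4689, -0.0033, 0.0226]
eef_rot: [-0.0, 0.708, 0.706, 0.0]
contact_force: [0.5, -0.0, 0.6]
width: -0.001
gripper_force: 0.0
```

```bash
python3 f.py
```

```text
mean [ 2.21583e+01  4.68900e-01 -3.30000e-03  2.26000e-02 -1.04700e-01
 -4.98000e-02  3.37000e-01] sd [0.1146 0.     0.     0.     0.4046 0.4435 0.3142]
```

>>> carry_out --increments '[{"dx":0,"dy":0,"dz":0.3,"wx":0,"wy":0,"wz":0},{"dx":0,"dy":0,"dz":0.6,"wx":0,"wy":0,"wz":0},{"dx":0,"dy":0,"dz":0.9,"wx":0,"wy":0,"wz":0},{"dx":0,"dy":0,"dz":1,"wx":0,"wy":0,"wz":0},{"dx":0,"dy":0,"dz":1,"wx":0,"wy":0,"wz":0},{"dx":0,"dy":0,"dz":1,"wx":0,"wy":0,"wz":0},{"dx":0,"dy":0,"dz":1,"wx":0,"wy":0,"wz":0},{"dx":0,"dy":0,"dz":1,"wx":0,"wy":0,"wz":0}]'

```text
t: 23.0
tool_pos: [0.469, -0.0033, 0.0219]
eef_rot: [0.0, 0.708, 0.706, 0.0]
contact_force: [-1.8, 0.0, 5.3]
width: 0.001
gripper_force: 2.7
```

```bash
python3 f.py
```

```text
mean [ 2.3225e+01  4.6890e-01 -3.3000e-03  2.1900e-02 -1.7937e+00  8.2900e-02
  5.3177e+00] sd [0.1146 0.     0.     0.     0.3391 0.1845 0.2696]
```

5.3 N and rising steeply, so the tag is on its stop. Retreat and check.

>>> carry_out --increments '[{"dx":0,"dy":0,"dz":-3,"wx":0,"wy":0,"wz":0},{"dx":0,"dy":0,"dz":-10,"wx":0,"wy":0,"wz":0},{"dx":0,"dy":0,"dz":-25,"wx":0,"wy":0,"wz":0},{"dx":0,"dy":0,"dz":-50,"wx":0,"wy":0,"wz":0},{"dx":0,"dy":0,"dz":-80,"wx":0,"wy":0,"wz":0},{"dx":0,"dy":0,"dz":-110,"wx":0,"wy":0,"wz":0},{"dx":0,"dy":0,"dz":-140,"wx":0,"wy":0,"wz":0},{"dx":0,"dy":0,"dz":-160,"wx":0,"wy":0,"wz":0}]'

```text
t: 24.07
tool_pos: [0.4702, -0.0035, 0.185]
eef_rot: [0.002, 0.708, 0.706, 0.001]
contact_force: [0.5, -1.3, -0.6]
width: -0.003
gripper_force: 0.0
```

>>> carry_out --increments '[{"dx":-25,"dy":-3,"dz":0,"wx":0,"wy":0,"wz":0},{"dx":-55,"dy":-6,"dz":0,"wx":0,"wy":0,"wz":0},{"dx":-90,"dy":-10,"dz":0,"wx":0,"wy":0,"wz":0},{"dx":-125,"dy":-15,"dz":0,"wx":0,"wy":0,"wz":0},{"dx":-160,"dy":-20,"dz":0,"wx":0,"wy":0,"wz":0},{"dx":-195,"dy":-25,"dz":0,"wx":0,"wy":0,"wz":0},{"dx":-225,"dy":-30,"dz":0,"wx":0,"wy":0,"wz":0},{"dx":-250,"dy":-35,"dz":0,"wx":0,"wy":0,"wz":0}]'

```text
t: 24.73
tool_pos: [0.433, -0.2556, 0.1821]
eef_rot: [0.001, 0.708, 0.706, -0.0]
contact_force: [0.5, -0.6, 0.7]
width: 0.004
gripper_force: 0.0
```

>>> carry_out --increments '[{"dx":-25,"dy":-5,"dz":0,"wx":0,"wy":0,"wz":0},{"dx":-55,"dy":-15,"dz":0,"wx":0,"wy":0,"wz":0},{"dx":-85,"dy":-25,"dz":0,"wx":0,"wy":0,"wz":0},{"dx":-115,"dy":-35,"dz":0,"wx":0,"wy":0,"wz":0},{"dx":-145,"dy":-45,"dz":0,"wx":0,"wy":0,"wz":0},{"dx":-175,"dy":-55,"dz":0,"wx":0,"wy":0,"wz":0},{"dx":-195,"dy":-62,"dz":0,"wx":0,"wy":0,"wz":0},{"dx":-200,"dy":-65,"dz":0,"wx":0,"wy":0,"wz":0}]'

```text
t: 25.4
tool_pos: [0.3671, -0.4567, 0.1819]
eef_rot: [0.001, 0.709, 0.705, -0.001]
contact_force: [-0.5, -0.3, -1.0]
width: -0.005
gripper_force: 0.0
```

Run:
```python
from h import *; from station import telemetry,read_camera
import pickle
c=read_camera("top"); s=read_camera("scene"); print(telemetry.sense()["t"])
a=cv2.resize(c["color"][170:290,190:450],None,fx=3,fy=3,interpolation=cv2.INTER_CUBIC)
b=cv2.resize(s["color"][165:325,215:420],None,fx=2,fy=2,interpolation=cv2.INTER_CUBIC)
im=np.zeros((580,780,3),np.uint8); im[:360//1,:780]=a; im[360:580,:410]=b[:220]
cv2.imwrite("pics/end.png",im[:,:,::-1])
c0=pickle.load(open("c0.pkl","rb"))["top"]
for k,(u0,u1,v0,v1) in {"L":(208,232,208,266),"M":(300,325,222,250),"R":(394,420,215,275)}.items():
    p=c0["color"][v0:v1,u0:u1].mean(2).astype(np.float32);q=c["color"][v0:v1,u0:u1].mean(2).astype(np.float32)
    print(k,cv2.phaseCorrelate(p,q,cv2.createHanningWindow(p.shape[::-1],cv2.CV_32F)))
B,_=cloud(c,(311,328,254,272)); print(np.percentile(B[:,2],[10,50,90,98]))
P,_=cloud(c0,(311,328,254,272)); print(np.percentile(P[:,2],[10,50,90,98]))
```

```text
25.5
L ((0.008122333132929427, -0.1482107089736644), 0.8469686428705852)
M ((0.4924922407811927, -0.12340492669095582), 0.9182989247639974)
R ((0.6536177044780711, 0.11182169282252374), 0.9863605834819652)
[0.01556673 0.02206495 0.02711436 0.02987143]
[0.01364686 0.02759005 0.05437341 0.06042249]
```

View pics/end.png

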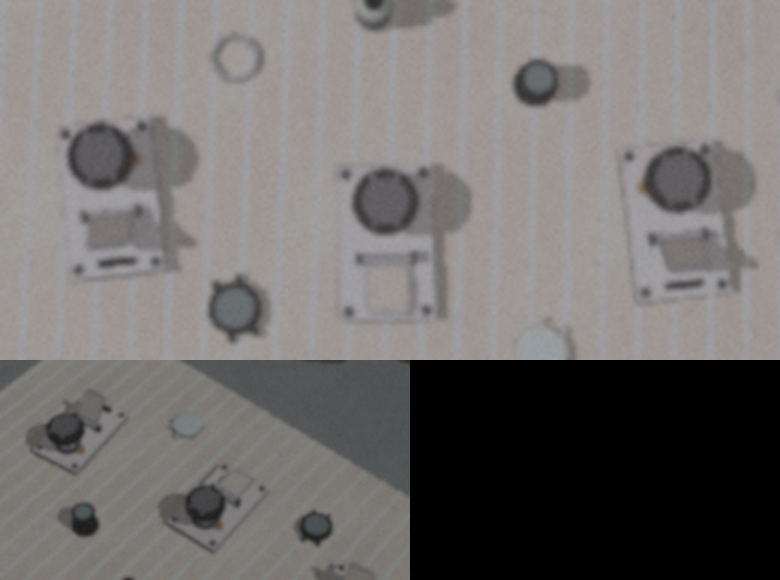

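The middle tag now lies flat, at crop (390,285). The other two tags are still up and nothing has shifted.

```bash
python3 -c "from station import manip; print(manip.sign_off())"
```

```text
the job is handed in; nothing more can be done
None
```

The middle nest has the tired spring (about 1.8 N pressed, against 5–6 N for the other two); its tag is pushed flat, the other two tags are still up, nothing visibly moved, and I pressed the middle and right pads a second time to be sure before handing in.

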